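# Dock a pump on its test slide and hold the vibration pen on its measuring stud

## Robot

A 6-joint arm with a two-finger parallel gripper is mounted at the origin on a cart in front of the work surface, level with it; the furniture and walls round the work are solid. World frame = base frame: x ahead of the robot, y to its left, z up, the work surface at z = 0. Lengths are in m, angles in rad, forces in N, time in s.
With the tool pointing down it reaches from about 0.425 to 0.95 m from the base axis. Payload 14.7 kg.
Tool frame: the origin (TCP) lies between the finger pads, 19 mm behind the fingertips; this is the grasp point; z points along the fingers, y is the line along which they close (so a half turn about z gives the same grasp; the last joint's range is limited). The gripper opens to 85 mm and grips with 20 to 120 N. Pads are 22 mm wide; open, the fingers measure 114 mm over their backs; the gripper's body (76 mm by 85 mm) begins 54 mm behind the grasp point. The pads swing forward as they close: fully open they stand 13 mm farther back than shut.
Start: joints at [-1.188, 0.48, 1.596, -0, 1.065, -0.047], TCP at [0.271, -0.591, 0.25] pointing down, gripper open.
Joint ranges: [-2.75, 2.75], [-0.82, 2.05], [0.23, 2.67], [-1.56, 4.7], [0.09, 2.69], [-2.92, 2.92]. Speed limits (rad/s): [1.89, 1.89, 2.39, 3.01, 3.01, 3.01].

## Interface

Orientations are given as a 3x3 rotation matrix whose columns are the frame's x, y, z axes.
In Python, from rig import observe, get_image, sign_off, outline_of gives the robot as it stands.
- The arm moves only by the tool send_rows, never from a script. Its argument "deltas" is text: rows parted by semicolons, each of 5 numbers parted by spaces: the shift along the tool's x, y, z in shares of 0.75 m (1.0 is 0.75 m), then the turn about the tool's z in fractions of the full range, 1 being 180 degrees, then the finger opening in m, from 0 to 0.0854. In form: dx dy dz twist gripper; .... A call has 1 to 8 rows; each row is the pose to reach, as a shift and turn from the pose commanded when the call began, along the tool's axes at that moment; what a row does not reach only later rows make up. A row lasts 1/12 s, in which the tool goes at most 41.7 mm and 7.16 degrees, less where a joint would pass 70% of its speed; a pose out of reach is approached as far as the arm can. A shift or turn number past 1, either way, is cut back to 1. A call with a gripper value outside its range is refused whole. The fingers move at their own pace and stop on an object; "force" is the grip in N (left out, the last holds). Time passes only in rows, so rows that repeat a pose let the fingers close. It gives the time, the measured TCP pose, the force, the opening and the grip force at its end, in the units of the state.
- observe(): the state, without advancing time (a new reading comes with each control period).
- get_image(name): name is "side" or "top"; returns a dict with "frame" (384x512x3 uint8, red, green, blue), "range_z" (384x512 float32, m along the optical axis (not along the pixel's ray), 0 where there is no reading), "fov_y" (degrees; the focal length in pixels is half the picture's height over the tangent of half this angle, whatever the lens; pixels are square), "cx", "cy" (the principal point, pixels), "R" (3x3) and "t" (3): a world point X has camera coordinates R X + t. Camera axes: x right, y down, z forward; pixel columns grow to the right and rows downward; lengths in m; the calibration is good to about 2 mm. A picture is of the moment at which its call begins.
- sign_off(): hands the job in; it is judged then, once.
Trained networks look in the newest picture that a camera, given by its name, has taken for a name from the list of things; names that differ only in an ending like _2 or _b are one class to them, and where a whole thing is asked for, a point or a joint stands for the part that bears it (a point fixed in the world has none). Each returns a list of dicts, best first, with "p" (0 to 1); they miss things now and then, are a little off and sometimes report something else, mostly with a low value. They report only what shows in the picture. A call takes as long as a camera call.
- outline_of(camera, query): "pixels" (384x512 bool, what is visible of it) and "location" ([column, row] in pixels, amid what is visible of it).
The state is a dict: "t": time; "joint_positions": joint angles; "qvel": joint speeds; "tau": joint torques, N m; "position": TCP position; "orientation": TCP orientation; "ft_force": force on the tool from outside, world axes, zero at the start; "ft_torque": the same for the moment, N m; "width": finger opening in m; "grip_force": force on a finger pad.
Only numpy, scipy, OpenCV 4.12 (cv2) and the standard library are available. Lean on these libraries where they do the work, as an engineer would, in place of code of your own. Each camera call takes 0.05 s, during which the arm holds its last target. There are 200 camera calls.

## Task

A coffee-machine pump is clipped to the carriage of a small test slide: swing the clamp lever loose, push the carriage fully home so that the pump's outlet seats in the brass coupling at the end of the rail, and swing the lever fully back so that the carriage is clamped there. Then lift the vibration pen (the thick one with the ribbed grip, not the slim steel scriber) out of the wooden tool block and hold it upright with its spring-loaded tip on the centre of the round steel measuring stud on the strap over the pump, pressed lightly so that the tip is pushed about halfway in. The program finishes while the gripper is still holding the pen there as if taking the reading; do not disturb the other things on the bench.

Things in the scene. Friction and masses are not known exactly. Their poses are not given: they have to be found in the camera images.
- rig: Test slide, fixed to the bench: aluminium base plate 80 x 290 x 10 mm (x, y, z) with a steel rail 22 mm wide along its y axis, rail top 28 mm above the bench; scale lines on the robot-side edge. Origin: centre of the underside, on the bench; z up, x away from the robot, y to the left. The carriage goes home towards the slide's +y.
- coupling (a point): Mouth of the brass coupling at the slide's +y end: a bore of 23 mm facing -y, 65 mm above the bench. It sits on a pedestal that reaches 50 mm further in +y; a round pressure gauge above it is 134 mm high.
- carriage (a joint): Position of the pump carriage along the slide's +y, m: starts at 0 to 0.035; 0.080 = hard stop, fully home (index line at the last scale line, outlet about 18 mm deep in the coupling). About 4 N of friction when loose, over 50 N when clamped. The carriage plate is 72 mm wide (x), 140 mm long (y), its top 42 mm above the bench.
- pump: The pump, fixed on the carriage, lying along the slide's y with its brass outlet towards the coupling; 127 mm long, coil 44 mm wide (x), 52 mm long, top 88 mm above the bench; a steel strap 22 mm wide bridges it along y, 103 mm above the bench. Origin: centre of its underside, 42 mm above the bench.
- push_tab (a point): Centre of the outer (-y) face of the push tab, an upright plate at the rear right corner of the carriage, 30 mm wide (x), 6 mm thick (y), 42 to 75 mm above the bench: press on it towards the slide's +y with closed fingers to push the carriage. This point is 63 mm above the bench; its axes are the slide's.
- clamp_lever (a joint): Angle of the clamp lever, rad: 0 = clamped (arm square to the rail, towards the robot, the slide's -x; hard stop), 1.0 = loose (hard stop; arm swung anticlockwise seen from above, towards the slide's -y end). It clamps progressively over the last 0.45 rad before 0. Stays where it is left; turning takes about 0.2 N m, 0.3 N m at the end (3 to 5 N at the ball).
- lever_ball (a point): Centre of the black plastic ball (23 mm diameter) at the end of the lever's arm, 60 mm from the pivot, 80 mm above the bench. Pinch it from above and lead it round the pivot.
- lever_pivot (a point): Point on the lever's upright pivot axis, at the height of the ball's centre. Rides on the carriage, over the rail.
- stud_top (a point): Centre of the flat top of the measuring stud, an upright steel disc 20 mm in diameter and 6 mm high with a 6 mm dark centre dot, on the steel strap that bridges the pump's coil; top 109 mm above the bench. Rides on the carriage.
- tool_block: Wooden tool block fixed to the bench, 48 x 112 x 70 mm (x, y, z), with two upright through holes of 21 mm diameter at y = -30 and +30 mm from its centre; one holds the pen, the other the scriber, in either order. Origin: centre of the underside, on the bench.
- pen_probe: Cordless vibration pen, loose, 0.12 kg, upright in a hole of the tool block, collar (31 mm diameter, 6 mm thick) on its top. Origin: centre of the collar's underside (70 mm above the bench at the start); z up along the pen. Grey barrel 24 x 24 mm, flat sides square to its x and y, up to z = +92 mm: grip the flats at z = +30 to +70 mm. Below: nose, 18 mm diameter, 43 mm long.
- tip_end (a point): End of the pen's spring-loaded tip (rod 6 mm diameter with a round end): 55 mm below the pen's origin when free. Goes with the pen.
- probe_tip (a joint): How far the tip is pushed into the pen, m: 0 = free, 0.006 = fully in (hard stop). Spring: 1.6 N to start it moving, 4 N at half travel (0.003), 6.4 N at full travel.
- scriber: Slim steel scriber, loose, in the other hole of the block: collar 29 mm, handle above it only 10 mm in diameter, 64 mm tall. Origin: centre of the collar's underside. Leave it.
- folding_crate: Big blue folding crate with a machine in it, right of the slide: a wall 305 mm high from x = 0.31 m outwards, its left side at about y = -0.25 m; the arm starts beside it and must first rise over it (TCP to about z = 0.5 m). Leave it.
- meter: Hand multimeter lying on the bench to the left of the tool block, loose, 150 x 69 x 47 mm. Origin under its centre. Leave it.
- valve: Small solenoid valve with a black coil block, loose on the bench to the right of the slide, 46 x 48 x 58 mm. Origin under its centre. Leave it.
- stud: The measuring stud itself. Origin: centre of its underside, 6 mm below its top.

How it is judged:
On the way, in this order (a step that is already met when the one before it is completed fails the run):
1. the clamp lever is swung loose (value of joint clamp_lever above 0.5 rad), for 0.1 s.
2. with the lever loose, the carriage is pushed fully home (value of joint carriage above 0.077 m and value of joint clamp_lever above 0.45 rad), for 0.1 s.
3. the lever is swung back: the carriage is clamped at home (value of joint carriage above 0.077 m and value of joint clamp_lever below 0.15 rad), for 0.2 s.
4. the pen is lifted out of the tool block in the gripper (z of pen_probe in the frame of tool_block above 0.13 m and contact force between the fingers and pen_probe above 1 N), for 0.1 s.
At the end, for the whole second after the job is handed in: The carriage is fully home (within 3 mm) and clamped (lever within 0.15 rad of its stop); the gripper holds the pen upright (within 8 degrees) with its tip on the stud within 5 mm of the centre, pushed in by 1.2 to 5.5 mm (1 to 9 N on the stud), at rest (all of step 3 and horizontal distance between tip_end and stud_top below 0.005 m and angle between pen_probe's own z axis and vertical below 0.14 rad and value of joint probe_tip between 0.0012 and 0.0055 m and contact force between pen_probe and stud between 1 and 9 N and height (world z) of pen_probe above 0.12 m and contact force between the fingers and pen_probe above 2 N and linear speed of pen_probe below 0.02 m/s); the arm keeps its last pose, push and grip.
It fails at once if the pen is rammed on the stud (over 25 N) (contact force between pen_probe and stud above 25 N).
It fails at once if the scriber, the multimeter or the valve is disturbed (moved over 3 cm) (distance of any of scriber, meter, valve from where it was at the start of the episode above 0.03 m).
It also fails if it takes over 72 s, if anything falls off the work surface, if the arm or the gripper's body presses on something with over 40 N, if the wrist force passes 120 N, or if a joint passes its speed limit or range.

## Working session

There is one attempt and no reset: what is moved stays moved. The work goes in short steps, Python scripts to look and compute and a tool call to move; the robot and the scene stay as the last step left them, time stands still between calls to the robot, and variables do not carry over. Pictures are saved under pics/ and viewed, at most 10 in all, crops included, and the job is handed in when it is done.

Besides the shell and the picture viewer there is one more tool, called after "Emit:" as a command line: name --argument value ..., lists and objects as JSON in quotes. send_rows: Moves the arm, as the interface text tells. Its arguments: {"type":"object","properties":{"deltas":{"type":"string"},"force":{"type":"number"}},"required":["deltas"]}

```bash
mkdir -p pics; ls
cat > h.py <<'E'
import numpy as np, cv2
from rig import observe,get_image,sign_off,outline_of
def f(im): return 192/np.tan(np.radians(im['fov_y'])/2)
def world(im,u,v,z):
    F=f(im); c=np.stack([(u-im['cx'])/F*z,(v-im['cy'])/F*z,z],-1)
    return (c-im['t'])@im['R']
def ray(im,u,v):
    F=f(im); d=np.array([(u-im['cx'])/F,(v-im['cy'])/F,1.])@im['R']; o=-im['R'].T@im['t']; return o,d/np.linalg.norm(d)
def atz(im,u,v,z):
    o,d=ray(im,u,v); return o+d*(z-o[2])/d[2]
def save(im,n): cv2.imwrite('pics/'+n,im['frame'][:,:,::-1])
E
python3 - <<'E'
from h import *
s=observe();print(s['t'],s['position'],s['orientation'].__repr__())
for c in('top','side'):
    im=get_image(c);save(im,c+'0.png');print(c,im['fov_y'],im['cx'],im['cy'],-im['R'].T@im['t'],im['R'])
    for q in ['rig','coupling','carriage','pump','push_tab','lever_ball','stud_top','tool_block','pen_probe','scriber','meter','valve']:
        for r in outline_of(c,q)[:1]:
            m=r['pixels']; v,u=np.nonzero(m); z=im['range_z'][m]; k=z>0
            P=world(im,u[k],v[k],z[k])
            print(c,q,round(r['p'],2),np.round(r['location']),m.sum(),np.round(np.median(P,0),3),np.round(np.percentile(P,[3,97],axis=0),3).tolist() if k.any() else '')
print(observe()['t'])
E
```

```text
pics
0.0 [ 0.27070302 -0.5905075   0.24935219] array([[ 9.09052222e-01,  4.16681927e-01, -4.79543954e-04],
       [ 4.16682200e-01, -9.09051478e-01,  1.16374654e-03],
       [ 4.89820122e-05, -1.25772381e-03, -9.99999208e-01]])
top 49.02495088995989 261.1349911996017 185.05580062516364 [0.37938043 0.0245772  1.59913685] [[-0.00328829 -0.99999394  0.00113971]
 [-0.99762212  0.00320202 -0.06884662]
 [ 0.06884256 -0.00136339 -0.99762661]]
top coupling 0.89 [249. 182.] 1774 [0.488 0.071 0.04 ] [[0.448, -0.06, 0.001], [0.538, 0.211, 0.128]]
top carriage 0.8 [262. 184.] 875 [0.496 0.016 0.047] [[0.455, -0.046, 0.007], [0.543, 0.099, 0.108]]
top pump 0.64 [251. 183.] 192 [0.494 0.055 0.098] [[0.48, 0.016, 0.066], [0.51, 0.1, 0.113]]
top push_tab 0.86 [263. 184.] 774 [0.497 0.023 0.048] [[0.458, -0.044, 0.037], [0.535, 0.096, 0.108]]
top stud_top 0.49 [255. 186.] 258 [0.494 0.048 0.079] [[0.476, 0.007, 0.042], [0.514, 0.099, 0.112]]
top tool_block 0.86 [173. 194.] 326 [0.461 0.335 0.07 ] [[0.432, 0.276, 0.001], [0.493, 0.386, 0.077]]
top pen_probe 0.51 [329. 196.] 106 [ 0.449 -0.228  0.051] 
[... 885 characters left out ...]
4. 209.] 363 [0.49  0.065 0.074] [[0.477, 0.023, 0.042], [0.518, 0.112, 0.107]]
side push_tab 0.56 [246. 206.] 778 [0.489 0.041 0.061] [[0.451, -0.045, 0.002], [0.551, 0.102, 0.105]]
side lever_ball 0.45 [262. 201.] 104 [ 0.49  -0.027  0.067] [[0.441, -0.109, -0.0], [0.524, -0.016, 0.091]]
side tool_block 0.59 [189. 267.] 872 [0.445 0.345 0.053] [[0.428, 0.29, 0.005], [0.488, 0.394, 0.072]]
side pen_probe 0.84 [197. 242.] 281 [0.447 0.313 0.121] [[0.441, 0.253, 0.001], [0.526, 0.322, 0.163]]
side scriber 0.47 [178. 263.] 105 [0.466 0.368 0.076] [[0.456, 0.35, 0.069], [0.488, 0.377, 0.133]]
side meter 0.85 [159. 330.] 1500 [0.365 0.53  0.034] [[0.305, 0.494, 0.009], [0.441, 0.561, 0.041]]
1.3
```

Run:
```python
import cv2,numpy as np
a=cv2.imread('pics/top0.png')[140:240,150:350]
b=cv2.imread('pics/side0.png')[160:300,160:300]
cv2.imwrite('pics/a.png',cv2.resize(a,None,fx=4,fy=4,interpolation=cv2.INTER_CUBIC))
cv2.imwrite('pics/b.png',cv2.resize(b,None,fx=4.2,fy=4.2,interpolation=cv2.INTER_CUBIC))
```

```text
(no output)
```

View pics/a.png

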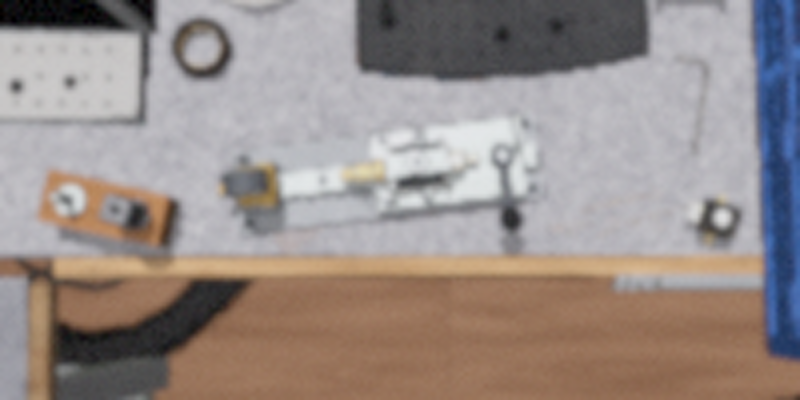

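View pics/b.png

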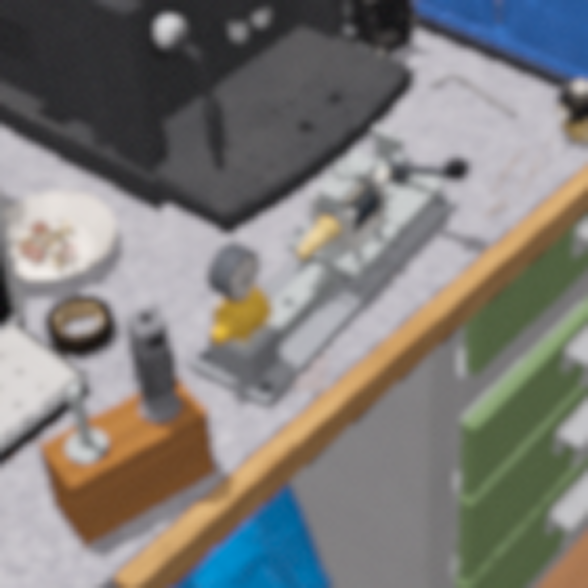

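```bash
cat > m.py <<'E'
from h import *
def cloud(im):
    v,u=np.mgrid[0:384,0:512]; z=im['range_z']; k=z>0
    return world(im,u[k].astype(float),v[k].astype(float),z[k])
def box(P,lo,hi): return P[np.all((P>lo)&(P<hi),1)]
def rect(P):
    (c,s,a)=cv2.minAreaRect((P[:,:2]*1000).astype(np.float32)); return np.round(c,1),np.round(s,1),round(a,2),len(P)
E
python3 - <<'E'
from m import *
for c in('top','side'):
    im=get_image(c);C=cloud(im)
    B=box(C,[.38,.0,-.02],[.6,.2,.02]); print(c,'bench z',np.median(box(C,[.3,-.2,-.03],[.36,-.1,.03])[:,2]), 'noise', np.std(box(C,[.3,-.2,-.03],[.36,-.1,.03])[:,2]))
    print('base',rect(box(C,[.40,-.12,.005],[.6,.25,.016])))
    print('base+',rect(box(C,[.40,-.12,.006],[.58,.25,.035])))
    print('plate',rect(box(C,[.40,-.12,.038],[.6,.12,.046])))
    print('block',rect(box(C,[.40,.26,.064],[.55,.42,.074])))
    P=box(C,[.40,.26,.09],[.55,.42,.155]);P1=P[P[:,1]<.34];print('pen',rect(P1),np.median(P1,0), 'top',rect(box(C,[.4,.26,.155],[.55,.34,.17])))
    print('ball',np.round(box(C,[.40,-.07,.07],[.455,.01,.1]),3)[:30].tolist())
    print('strap',rect(box(C,[.46,0.0,.099],[.55,.10,.106])),'stud',np.round(box(C,[.46,0.0,.106],[.55,.12,.115]),3).tolist())
    print('tab',np.round(box(C,[.4,-.09,.065],[.6,-.04,.079]),3).tolist())
    print('valve',rect(box(C,[.4,-.29,.045],[.5,-.18,.07])))
E
```

```text
top bench z nan noise nan
base (array([500.8,  66.1]), array([368.1, 196.5]), 89.81, 876)
base+ (array([490. ,  66.2]), array([367.6, 174.8]), 89.81, 860)
plate (array([5.302e+02, 1.000e-01]), array([238.5, 138.7]), 89.84, 454)
block (array([461.2, 333.7]), array([112.7,  48. ]), 77.73, 230)
pen (array([455.3, 294.8]), array([29.1, 13.4]), 15.62, 27) [0.45116139 0.29301174 0.12867321] top (array([454.3, 304.3]), array([23.7, 22.6]), 71.42, 48)
ball [[0.455, -0.031, 0.092], [0.455, -0.034, 0.09], [0.455, -0.038, 0.091], [0.455, -0.042, 0.085], [0.455, -0.045, 0.088], [0.451, -0.027, 0.09], [0.451, -0.031, 0.093], [0.451, -0.034, 0.09], [0.451, -0.038, 0.093], [0.451, -0.042, 0.089], [0.451, -0.045, 0.091], [0.448, -0.027, 0.087], [0.447, -0.031, 0.094], [0.448, -0.034, 0.09], [0.447, -0.038, 0.093], [0.448, -0.042, 0.087], [0.448, -0.045, 0.088], [0.444, -0.027, 0.083], [0.444, -0.031, 0.093], [0.444, -0.034, 0.093], [0.444, -0.038, 0.09], [0.444, -0.041, 0.091], [0.444, -0.045, 0.088], [0.441, -0.031, 0.086], [0.44, -0.034, 0.088], [0.44, -0.038, 0.089], [0.441, -0.042, 0.085], [0.44
[... 2663 characters left out ...]
502, 0.048, 0.108], [0.5, 0.045, 0.108], [0.497, 0.043, 0.108], [0.505, 0.055, 0.107], [0.501, 0.055, 0.109], [0.498, 0.052, 0.109], [0.494, 0.047, 0.107], [0.501, 0.06, 0.108], [0.497, 0.059, 0.109], [0.496, 0.055, 0.107], [0.493, 0.053, 0.107], [0.488, 0.053, 0.11], [0.495, 0.061, 0.107], [0.491, 0.061, 0.109]]
tab [[0.533, -0.042, 0.074], [0.528, -0.042, 0.076], [0.521, -0.04, 0.076], [0.52, -0.045, 0.074], [0.519, -0.043, 0.071], [0.519, -0.043, 0.066]]
valve (array([ 458.2, -252.5]), array([50.4, 91.4]), 31.68, 117)
  return _methods._mean(a, axis=axis, dtype=dtype,
  ret = ret.dtype.type(ret / rcount)
  ret = _var(a, axis=axis, dtype=dtype, out=out, ddof=ddof,
  arrmean = um.true_divide(arrmean, div, out=arrmean,
  ret = ret.dtype.type(ret / rcount)
```

```bash
cat > d.py <<'E'
from h import *
# rig frame
Y=np.radians(6.9); O=np.array([.4946,.0815]); X=np.array([np.cos(Y),np.sin(Y)]); Yv=np.array([-np.sin(Y),np.cos(Y)])
def w(x,y): return O+x*X+y*Yv
def rigc(p): p=np.array(p)[:2]-O; return p@X,p@Yv
def delta(p,yaw,s=None):
    s=s or observe(); R=s['orientation']; d=R.T@(np.array(p)-s['position'])
    cur=np.degrees(np.arctan2(R[1,0],R[0,0])); tw=-(yaw-cur); tw=(tw+180)%360-180
    print('delta mm',np.round(d*1000,1),'twist',round(tw,1),'rig',np.round(rigc(s['position']),4),'z',s['position'][2])
E
python3 - <<'E'
from d import *
print(rigc([.447,-.034]),rigc([.5303,-.0445]))
delta([.271,-.591,.5],6.9); delta([.447,-.034,.5],6.9);delta([.447,-.034,.08],6.9)
E
```

```text
(np.float64(-0.061131054361243324), np.float64(-0.10894495946432177)) (np.float64(0.020304195413715684), np.float64(-0.12937631022950705))
delta mm [ 1.0e-01  2.0e-01 -2.5e+02] twist 17.7 rig [-0.3029 -0.6406] z 0.2500038435592453
delta mm [ 392.2 -432.8 -250. ] twist 17.7 rig [-0.3029 -0.6406] z 0.2500038435592453
delta mm [ 392.2 -432.8  170. ] twist 17.7 rig [-0.3029 -0.6406] z 0.2500038435592453
```

The manual's scale: shifts go in shares of 0.75 m and turns go in shares of 180 degrees. Converting my numbers, -0.25 m / 0.75 = -0.3333, -0.08 m / 0.75 = -0.1067.

Emit:
send_rows --deltas "0 0 -0.0533 0 0.05;0 0 -0.1067 0 0.05;0 0 -0.16 0 0.05;0 0 -0.2133 0 0.05;0 0 -0.2667 0 0.05;0 0 -0.32 0 0.05;0 0 -0.3333 0 0.05;0 0 -0.3333 0 0.05" --force 40

```text
t: 2.07
position: [0.2712, -0.5917, 0.5042]
orientation: [[0.909, 0.417, 0.002], [0.417, -0.909, -0.006], [-0.0, 0.006, -1.0]]
ft_force: [0.2, -0.1, 0.2]
width: 0.0501
grip_force: 0.0
```

To row units: -0.24 m / 0.75 = -0.32, 0.216 m / 0.75 = 0.288, 14 degrees / 180 = 0.0778.

Emit:
send_rows --deltas "0.036 -0.04 0 0 0.05;0.072 -0.08 0 0.0111 0.05;0.108 -0.12 0 0.0222 0.05;0.144 -0.16 0 0.0333 0.05;0.18 -0.2 0 0.0444 0.05;0.216 -0.24 0 0.0556 0.05;0.252 -0.28 0 0.0667 0.05;0.288 -0.32 0 0.0778 0.05"

```text
t: 2.73
position: [0.367, -0.2806, 0.4989]
orientation: [[0.983, 0.182, -0.001], [0.182, -0.983, 0.001], [-0.001, -0.001, -1.0]]
ft_force: [1.3, -0.3, -0.6]
width: 0.0495
grip_force: 0.0
```

Run:
```python
from d import *
delta([.447,-.034,.3],6.9); print(observe()['joint_positions'])
```

```text
delta mm [ 123.8 -227.7  199.1] twist 3.6 rig [-0.1702 -0.3442] z 0.49892210485754973
[-7.18569248e-01  3.28416261e-02  1.60503886e+00  8.52567984e-05
  1.50491347e+00  6.68883029e-01]
```

To row units: -0.229 m / 0.75 = -0.3053, -0.216 m / 0.75 = -0.288, 3.6 degrees / 180 = 0.02.

Emit:
send_rows --deltas "0.0267 -0.048 0 0.0056 0.05;0.0533 -0.096 0 0.0111 0.05;0.08 -0.144 0.0133 0.0167 0.05;0.1067 -0.192 0.04 0.02 0.05;0.1333 -0.24 0.08 0.02 0.05;0.16 -0.288 0.12 0.02 0.05;0.1653 -0.3053 0.1733 0.02 0.05;0.1653 -0.3053 0.2267 0.02 0.05"

```text
t: 3.4
position: [0.4466, -0.035, 0.3459]
orientation: [[0.992, 0.125, 0.002], [0.125, -0.992, 0.0], [0.002, -0.0, -1.0]]
ft_force: [0.5, -1.0, 0.1]
width: 0.0501
grip_force: 0.0
```

Run:
```python
from d import *
delta([.447,-.034,.08],6.9); print(observe()['joint_positions'])
```

```text
delta mm [ -0.   -0.9 265.9] twist 0.3 rig [-0.0617 -0.1099] z 0.345894858120273
[-1.46469288e-01  9.12153198e-02  1.90475167e+00  7.86220022e-04
  1.14366650e+00  1.29906938e+00]
```

To row units: 0.25 m / 0.75 = 0.3333, 0.08 m / 0.75 = 0.1067, 0.3 degrees / 180 = 0.0017.

Emit:
send_rows --deltas "0 -0.0013 0.0533 0.0017 0.05;0 -0.0013 0.1067 0.0017 0.05;0 -0.0013 0.16 0.0017 0.05;0 -0.0013 0.2133 0.0017 0.05;0 -0.0013 0.2667 0.0017 0.05;0 -0.0013 0.3067 0.0017 0.05;0 -0.0013 0.3333 0.0017 0.05;0 -0.0013 0.3333 0.0017 0.05"

```text
t: 4.07
position: [0.4428, -0.0364, 0.0932]
orientation: [[0.993, 0.117, -0.007], [0.117, -0.993, 0.001], [-0.007, -0.002, -1.0]]
ft_force: [-1.7, 0.3, -0.2]
width: 0.0499
grip_force: 0.0
```

Run:
```python
from d import *
delta([.447,-.034,.08],6.9)
im=get_image('side');a=im['frame'][160:260,190:310,::-1];cv2.imwrite('pics/c.png',cv2.resize(a,None,fx=5,fy=5,interpolation=2))
```

```text
delta mm [ 4.6 -1.9 13.2] twist -0.2 rig [-0.0656 -0.1108] z 0.0932099213830857
```

View pics/c.png

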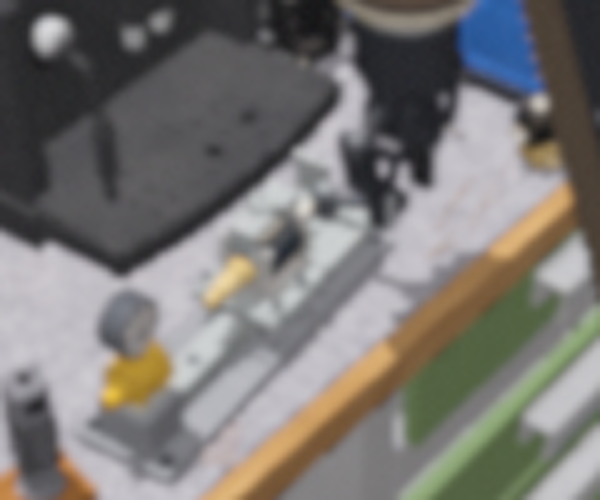

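Emit:
send_rows --deltas "0 0 0 0 0.05;0 0 0 0 0.05"

```text
t: 4.28
position: [0.4466, -0.0369, 0.0982]
orientation: [[0.993, 0.117, 0.002], [0.117, -0.993, -0.0], [0.002, 0.0, -1.0]]
ft_force: [0.2, -1.1, -0.0]
width: 0.0499
grip_force: 0.0
```

Run:
```python
from d import *
delta([.447,-.034,.08],6.9)
```

```text
delta mm [ 0.7 -2.9 18.2] twist -0.2 rig [-0.0619 -0.1118] z 0.09817018243618489
```

To row units: 0.017 m / 0.75 = 0.0227, -0.003 m / 0.75 = -0.004.

Emit:
send_rows --deltas "0.0013 -0.004 0.0133 0 0.05;0.0013 -0.004 0.0227 0 0.05;0.0013 -0.004 0.0227 0 0.04;0.0013 -0.004 0.0227 0 0.03;0.0013 -0.004 0.0227 0 0.018;0.0013 -0.004 0.0227 0 0.018;0.0013 -0.004 0.0227 0 0.018;0.0013 -0.004 0.0227 0 0.018" --force 30

```text
t: 4.95
position: [0.4468, -0.0342, 0.0807]
orientation: [[0.993, 0.117, 0.001], [0.117, -0.993, -0.0], [0.001, 0.0, -1.0]]
ft_force: [-2.4, -5.7, 5.6]
width: 0.0209
grip_force: 29.1
```

```bash
cat > lever.py <<'E'
from d import *
import sys
# arc from current angle a0 to a1 about pivot, in tool axes now
s=observe();R=s['orientation'];p=s['position']
def arc(piv,a0,a1,n=8):
    for a in np.linspace(a0,a1,n+1)[1:]:
        b=piv+.060*(-np.cos(a)*X-np.sin(a)*Yv)
        b0=piv+.060*(-np.cos(a0)*X-np.sin(a0)*Yv)
        d=R.T@np.array([*(b-b0),0]); print(f"{d[0]:.4f} {d[1]:.4f} 0 {-np.degrees(a-a0):.1f}")
E
python3 - <<'E'
from lever import *
print(p,rigc(p),R)
piv=p[:2]+.060*X; print('piv',piv,rigc(piv))
arc(piv,0,0.5);arc(piv,0,1.0,16)
E
```

```text
[ 0.44684042 -0.03417694  0.08072245] (np.float64(-0.06131073858735395), np.float64(-0.10910144794239995)) [[ 9.93114348e-01  1.17146906e-01  7.02465359e-04]
 [ 1.17147197e-01 -9.93114487e-01 -3.88060942e-04]
 [ 6.52168386e-04  4.67680737e-04 -9.99999678e-01]]
piv [ 0.50640586 -0.02696873] (np.float64(-0.0013107385873539483), np.float64(-0.10910144794239995))
0.0001 0.0037 0 -3.6
0.0005 0.0075 0 -7.2
0.0011 0.0112 0 -10.7
0.0019 0.0148 0 -14.3
0.0030 0.0184 0 -17.9
0.0042 0.0220 0 -21.5
0.0057 0.0254 0 -25.1
0.0074 0.0287 0 -28.6
0.0001 0.0037 0 -3.6
0.0005 0.0075 0 -7.2
0.0011 0.0112 0 -10.7
0.0019 0.0148 0 -14.3
0.0030 0.0184 0 -17.9
0.0042 0.0220 0 -21.5
0.0057 0.0254 0 -25.1
0.0074 0.0287 0 -28.6
0.0093 0.0320 0 -32.2
0.0114 0.0351 0 -35.8
0.0137 0.0380 0 -39.4
0.0162 0.0408 0 -43.0
0.0189 0.0435 0 -46.6
0.0217 0.0460 0 -50.1
0.0246 0.0483 0 -53.7
0.0277 0.0504 0 -57.3
```

To row units: 0.0287 m / 0.75 = 0.0383, 0.0254 m / 0.75 = 0.0339, -28.6 degrees / 180 = -0.1589.

Emit:
send_rows --deltas "0 0.0049 0 -0.02 0.018;0.0007 0.01 0 -0.04 0.018;0.0015 0.0149 0 -0.0594 0.018;0.0025 0.0197 0 -0.0794 0.018;0.004 0.0245 0 -0.0994 0.018;0.0056 0.0293 0 -0.1194 0.018;0.0076 0.0339 0 -0.1394 0.018;0.0099 0.0383 0 -0.1589 0.018"

```text
t: 5.62
position: [0.4573, -0.0618, 0.0807]
orientation: [[0.814, 0.58, 0.0], [0.58, -0.814, -0.0], [0.0, 0.0, -1.0]]
ft_force: [-3.6, -2.1, 4.8]
width: 0.0211
grip_force: 29.2
```

Run:
```python
from lever import *
piv=np.array([.5064,-.0270]);print(rigc(p-np.array([*piv,0])+np.array([*O,0])))
arc(piv,.5,.97)
```

```text
(np.float64(-0.05289320258229266), np.float64(-0.028673358801454663))
0.0001 0.0035 0 -3.4
0.0004 0.0070 0 -6.7
0.0009 0.0105 0 -10.1
0.0017 0.0140 0 -13.5
0.0026 0.0174 0 -16.8
0.0037 0.0207 0 -20.2
0.0050 0.0240 0 -23.6
0.0065 0.0272 0 -26.9
```

To row units: 0.0272 m / 0.75 = 0.0363, 0.024 m / 0.75 = 0.032, -26.9 degrees / 180 = -0.1494.

Emit:
send_rows --deltas "0 0.0047 0 -0.0189 0.018;0.0005 0.0093 0 -0.0372 0.018;0.0012 0.014 0 -0.0561 0.018;0.0023 0.0187 0 -0.075 0.018;0.0035 0.0232 0 -0.0933 0.018;0.0049 0.0276 0 -0.1122 0.018;0.0067 0.032 0 -0.1311 0.018;0.0087 0.0363 0 -0.1494 0.018"

```text
t: 6.28
position: [0.4786, -0.0803, 0.0807]
orientation: [[0.464, 0.886, 0.001], [0.886, -0.464, -0.0], [-0.0, 0.001, -1.0]]
ft_force: [-2.4, -4.5, 4.3]
width: 0.0213
grip_force: 29.1
```

Emit:
send_rows --deltas "0 0 0 0 0.03;0 0 0 0 0.045;0 0 0 0 0.045;0 0 -0.04 0 0.045;0 0 -0.08 0 0.045;0 0 -0.12 0 0.045;0 0 -0.12 0 0.02;0 0 -0.12 0 0.0"

```text
t: 6.95
position: [0.4792, -0.0798, 0.1715]
orientation: [[0.467, 0.884, 0.003], [0.884, -0.467, -0.001], [0.001, 0.003, -1.0]]
ft_force: [-0.2, -0.3, -0.7]
width: 0.0218
grip_force: 0.0
```

Run:
```python
from m import *
from d import *
for c in('top','side'):
    im=get_image(c);C=cloud(im)
    P=box(C,[.42,-.12,.07],[.51,-.05,.098]);print(c,len(P),np.round(np.percentile(P,[0,50,100],axis=0),3) if len(P) else '')
    T=box(C,[.51,-.09,.06],[.56,-.03,.079]);print('tab',len(T),np.round(np.percentile(T,[0,50,100],axis=0),3) if len(T) else '')
    save(im,c+'1.png')
for y in(-.17,-.165): delta([*w(.021,y),.15],6.9)
s=observe();print(s['width'],s['position'])
a=cv2.imread('pics/side1.png')[160:260,190:310];cv2.imwrite('pics/d.png',cv2.resize(a,None,fx=5,fy=5,interpolation=2))
```

```text
top 0 
tab 0 
side 37 [[ 0.47  -0.083  0.07 ]
 [ 0.48  -0.071  0.084]
 [ 0.49  -0.06   0.093]]
tab 31 [[ 0.513 -0.045  0.06 ]
 [ 0.528 -0.038  0.069]
 [ 0.545 -0.032  0.077]]
delta mm [22.5 53.7 19.6] twist 55.3 rig [-0.0359 -0.1579] z 0.16964297671475742
delta mm [26.6 50.8 19.6] twist 55.3 rig [-0.0359 -0.1579] z 0.16964297671475742
0.00672398558029035 [ 0.47790218 -0.07962199  0.16964298]
```

View pics/d.png

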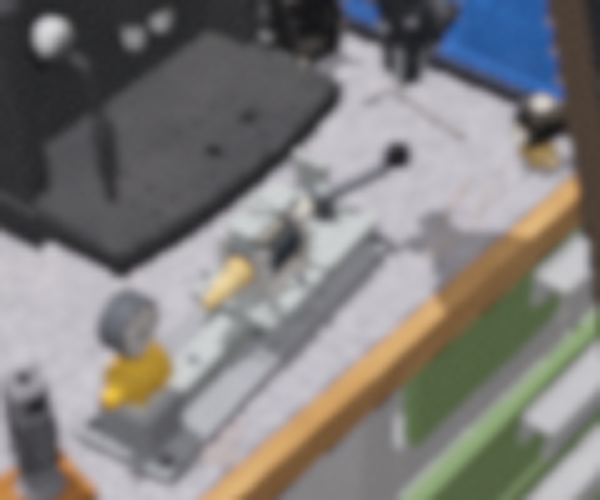

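To row units: 0.0537 m / 0.75 = 0.0716, 0.021 m / 0.75 = 0.028, 55.3 degrees / 180 = 0.3072.

Emit:
send_rows --deltas "0.004 0.0093 0 0.0389 0;0.008 0.0187 0 0.0778 0;0.012 0.028 0 0.1167 0;0.016 0.0373 0 0.1556 0;0.02 0.0467 0 0.1944 0;0.024 0.056 0 0.2333 0;0.028 0.0653 0 0.2722 0;0.03 0.0716 0.0133 0.3072 0"

```text
t: 7.72
position: [0.5372, -0.0849, 0.1597]
orientation: [[0.994, 0.114, 0.0], [0.114, -0.994, 0.0], [0.0, 0.0, -1.0]]
ft_force: [0.4, -0.2, -0.0]
width: -0.0
grip_force: 0.0
```

Run:
```python
from d import *
delta([*w(.021,-.17),.067],6.9)
```

```text
delta mm [-1.3 -0.3 92.7] twist -0.4 rig [ 0.0223 -0.1703] z 0.15968692901784154
```

To row units: 0.093 m / 0.75 = 0.124, -0.021 m / 0.75 = -0.028, -0.4 degrees / 180 = -0.0022.

Emit:
send_rows --deltas "-0.0013 0 0.0533 -0.0022 0;-0.0013 0 0.1 -0.0022 0;-0.0013 0 0.124 -0.0022 0;-0.0013 0 0.124 -0.0022 0;-0.0013 -0.0093 0.124 -0.0022 0;-0.0013 -0.0187 0.124 -0.0022 0;-0.0013 -0.028 0.124 -0.0022 0;-0.0013 -0.0373 0.124 -0.0022 0"

```text
t: 8.38
position: [0.5327, -0.0565, 0.0683]
orientation: [[0.992, 0.128, 0.002], [0.128, -0.992, -0.0], [0.002, 0.001, -1.0]]
ft_force: [1.6, -18.9, -0.6]
width: 0.0002
grip_force: 8.5
```

To row units: -0.04 m / 0.75 = -0.0533, -0.035 m / 0.75 = -0.0467.

Emit:
send_rows --deltas "0 -0.0067 0 0 0;0 -0.0133 0 0 0;0 -0.02 0 0 0;0 -0.0267 0 0 0;0 -0.0333 0 0 0;0 -0.04 0 0 0;0 -0.0467 0 0 0;0 -0.0533 0 0 0"

```text
t: 9.05
position: [0.5276, -0.0173, 0.0674]
orientation: [[0.992, 0.127, 0.001], [0.127, -0.992, -0.0], [0.001, 0.0, -1.0]]
ft_force: [3.1, -4.1, 2.8]
width: 0.0003
grip_force: 2.5
```

Run:
```python
from m import *
from d import *
im=get_image('side');C=cloud(im)
B=box(C,[.40,-.12,.06],[.56,.05,.1]); 
S=outline_of('side','lever_ball');print([(r['p'],r['location']) for r in S[:2]])
print(rigc(observe()['position']))
print(np.round(np.median(box(C,[.46,.03,.106],[.55,.2,.114]),0),3), 'before .499,.050')
```

```text
[(0.52, [253.6, 200.5])]
(np.float64(0.02015922523825652), np.float64(-0.10147650820624113))
[0.492 0.097 0.108] before .499,.050
```

To row units: -0.018 m / 0.75 = -0.024, -0.016 m / 0.75 = -0.0213.

Emit:
send_rows --deltas "0 -0.0053 0 0 0;0 -0.0107 0 0 0;0 -0.016 0 0 0;0 -0.0187 0 0 0;0 -0.0213 0 0 0;0 -0.024 0 0 0"

```text
t: 9.65
position: [0.5246, 0.0004, 0.067]
orientation: [[0.992, 0.128, 0.0], [0.128, -0.992, -0.0], [0.0, 0.0, -1.0]]
ft_force: [0.5, -4.6, 2.9]
width: -0.0002
grip_force: 2.2
```

To row units: -0.012 m / 0.75 = -0.016, -0.009 m / 0.75 = -0.012.

Emit:
send_rows --deltas "0 -0.004 0 0 0;0 -0.008 0 0 0;0 -0.012 0 0 0;0 -0.016 0 0 0"

```text
t: 9.98
position: [0.5231, 0.0124, 0.067]
orientation: [[0.992, 0.127, 0.0], [0.127, -0.992, -0.0], [0.0, 0.0, -1.0]]
ft_force: [0.9, -3.9, 2.3]
width: -0.0003
grip_force: 2.3
```

To row units: -0.006 m / 0.75 = -0.008, -0.005 m / 0.75 = -0.0067.

Emit:
send_rows --deltas "0 -0.0027 0 0 0;0 -0.0053 0 0 0;0 -0.0067 0 0 0;0 -0.008 0 0 0"

```text
t: 10.32
position: [0.5224, 0.0182, 0.067]
orientation: [[0.992, 0.128, 0.0], [0.128, -0.992, -0.0], [0.0, 0.0, -1.0]]
ft_force: [3.2, -10.8, 3.7]
width: -0.0002
grip_force: 5.3
```

Force is rising – possibly at the stop; push slightly more.

To row units: -0.002 m / 0.75 = -0.0027, -0.001 m / 0.75 = -0.0013.

Emit:
send_rows --deltas "0 -0.0013 0 0 0;0 -0.0027 0 0 0;0 -0.0027 0 0 0"

```text
t: 10.57
position: [0.5224, 0.0186, 0.0671]
orientation: [[0.992, 0.128, 0.001], [0.128, -0.992, -0.002], [0.0, 0.002, -1.0]]
ft_force: [2.2, -27.9, 1.5]
width: 0.0
grip_force: 13.9
```

Run:
```python
from m import *
from d import *
print(rigc(observe()['position']),observe()['ft_force'])
for c in('side','top'):
    im=get_image(c);C=cloud(im)
    T=C[(C[:,2]>.106)&(C[:,2]<.114)&(C[:,0]>.45)&(C[:,0]<.53)&(C[:,1]>.05)&(C[:,1]<.16)]
    print(c,np.round(T.mean(0),4),rigc(T.mean(0)),len(T))
    S=box(C,[.46,.05,.098],[.52,.18,.106]);print('strap',rect(S))
save(im,'top2.png')
im=get_image('side');a=im['frame'][170:240,180:280,::-1];cv2.imwrite('pics/e.png',cv2.resize(a,None,fx=7,fy=7,interpolation=2))
```

```text
(np.float64(0.020060024190579673), np.float64(-0.06581117449934071)) [  2.2464835  -27.86219744   1.53596951]
side [0.4925 0.12   0.1086] (np.float64(0.002491941143755022), np.float64(0.03847809567114583)) 24
strap (array([492.9, 103.3]), array([ 22.2, 109.9]), 6.99, 68)
top [0.4896 0.1335 0.1091] (np.float64(0.0012814486677379879), np.float64(0.052257019427311854)) 13
strap (array([486.8, 138.9]), array([25.2, 21.8]), 89.41, 31)
```

View pics/e.png

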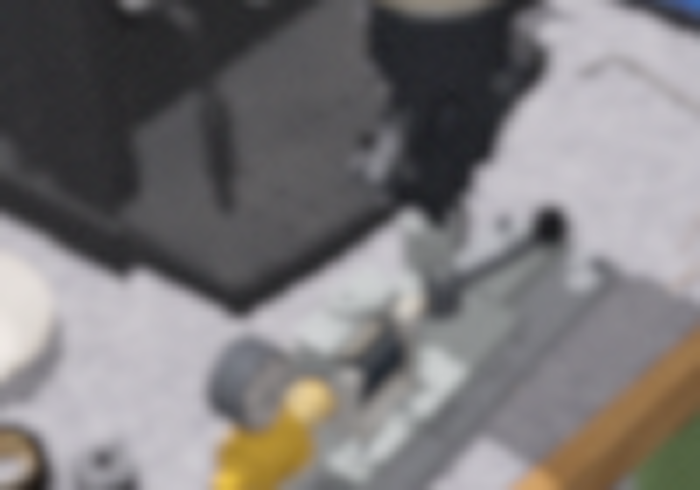

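To row units: -0.15 m / 0.75 = -0.2, -0.03 m / 0.75 = -0.04, -21 degrees / 180 = -0.1167.

Emit:
send_rows --deltas "0 0.0133 0 0 0;0 0.0333 0 0 0;0 0.04 -0.04 0 0;0 0.04 -0.0933 0 0;0 0.04 -0.1467 0 0;0 0.0667 -0.2 -0.0389 0.045;0 0.0933 -0.2 -0.0778 0.045;0 0.12 -0.2 -0.1167 0.045"

```text
t: 11.38
position: [0.5347, -0.0698, 0.2198]
orientation: [[0.877, 0.481, 0.004], [0.481, -0.877, -0.001], [0.004, 0.003, -1.0]]
ft_force: [1.1, 0.2, -0.9]
width: 0.0357
grip_force: 0.0
```

Run:
```python
from m import *
from d import *
for c in('side','top'):
    im=get_image(c);C=cloud(im)
    B=box(C,[.45,-.03,.07],[.495,.025,.098])
    if len(B): print(c,'ball',len(B),np.round(np.percentile(B,[0,50,100],axis=0),3).tolist()); 
    from scipy.optimize import least_squares
    if len(B)>8:
        r=least_squares(lambda q:np.linalg.norm(B-q,axis=1)-.0115,B.mean(0)-[0,0,.008],loss='soft_l1',f_scale=.002);print('fit',np.round(r.x,4),r.cost,rigc(r.x))
    S=box(C,[.47,.08,.106],[.52,.16,.113]);print('stud',len(S),np.round(np.median(S,0),4),rigc(np.median(S,0)))
    T=box(C,[.50,.0,.062],[.54,.08,.079]);print('tab',np.round(np.percentile(T,[0,50,100],axis=0),3).tolist() if len(T) else '')
s=observe();print(s['position'],rigc(s['position']))
```

```text
side ball 42 [[0.46, -0.012, 0.07], [0.471, 0.004, 0.081], [0.486, 0.019, 0.092]]
fit [ 0.4729 -0.0012  0.0785] 0.00012487767728135238 (np.float64(-0.03151999175607827), np.float64(-0.07952906420786646))
stud 22 [0.4918 0.1303 0.1082] (np.float64(0.0031266172582493073), np.float64(0.048815652342051166))
tab [[0.501, 0.033, 0.063], [0.517, 0.039, 0.07], [0.537, 0.06, 0.079]]
top ball 6 [[0.478, 0.012, 0.07], [0.485, 0.016, 0.073], [0.489, 0.023, 0.075]]
stud 47 [0.4898 0.1225 0.1089] (np.float64(0.0001685076808373824), np.float64(0.041230942054399373))
tab [[0.5, 0.03, 0.063], [0.508, 0.034, 0.069], [0.525, 0.052, 0.079]]
[ 0.53386864 -0.07110143  0.21758576] (np.float64(0.020651177930778603), np.float64(-0.1562138034037106))
```

Run:
```python
from d import *
print(w(-.0345,-.079))
delta([*w(-.0345,-.079),.08],62.0)
```

```text
[ 0.46984068 -0.00107255]
delta mm [-22.8 -92.2 137.5] twist -33.4 rig [ 0.0207 -0.1562] z 0.2175857582356534
```

To row units: -0.0922 m / 0.75 = -0.1229, -0.088 m / 0.75 = -0.1173, -33.4 degrees / 180 = -0.1856.

Emit:
send_rows --deltas "-0.0053 -0.024 0 -0.0389 0.045;-0.0107 -0.048 0 -0.0778 0.045;-0.016 -0.072 0 -0.1167 0.045;-0.0213 -0.096 0 -0.1556 0.045;-0.0267 -0.1173 0 -0.1856 0.045;-0.0304 -0.1229 0.0267 -0.1856 0.045;-0.0304 -0.1229 0.0667 -0.1856 0.045;-0.0304 -0.1229 0.0667 -0.1856 0.045"

```text
t: 12.15
position: [0.4665, 0.0022, 0.1634]
orientation: [[0.475, 0.88, -0.006], [0.88, -0.475, 0.001], [-0.002, -0.006, -1.0]]
ft_force: [-3.5, 0.2, -1.5]
width: 0.0449
grip_force: 0.0
```

Run:
```python
from d import *
delta([*w(-.0345,-.079),.08],62.0)
```

```text
delta mm [-1.1  5.  83.4] twist -0.4 rig [-0.0374 -0.0754] z 0.163382594865895
```

To row units: -0.4 degrees / 180 = -0.0022.

Emit:
send_rows --deltas "0 0 0 -0.0022 0.045;0 0 0 -0.0022 0.045"

```text
t: 12.32
position: [0.4699, 0.0013, 0.1676]
orientation: [[0.468, 0.884, -0.001], [0.884, -0.468, 0.0], [-0.0, -0.001, -1.0]]
ft_force: [-0.5, -0.1, -0.2]
width: 0.0448
grip_force: 0.0
```

Run:
```python
from d import *
delta([*w(-.0345,-.079),.08],62.0)
```

```text
delta mm [-2.1  1.2 87.6] twist 0.1 rig [-0.0342 -0.0766] z 0.16757803139309183
```

Emit:
send_rows --deltas "-0.0027 0.0013 0.0467 0 0.045;-0.0027 0.0013 0.0867 0 0.045;-0.0027 0.0013 0.1147 0 0.045;-0.0027 0.0013 0.116 0 0.04;-0.0027 0.0013 0.116 0 0.03;-0.0027 0.0013 0.116 0 0.018;-0.0027 0.0013 0.116 0 0.018;-0.0027 0.0013 0.116 0 0.018"

```text
t: 12.98
position: [0.4707, -0.0012, 0.0814]
orientation: [[0.468, 0.884, 0.002], [0.884, -0.468, -0.0], [0.001, 0.002, -1.0]]
ft_force: [-0.4, -3.7, 1.1]
width: 0.0212
grip_force: 29.9
```

Run:
```python
from lever import *
print(rigc(p),s['width'])
piv=w(-.0013,-.030); r=p[:2]-piv; print(np.linalg.norm(r), np.arctan2(-r@Yv,-r@X))
arc(piv,.96,.46);print();arc(piv,.96,-.01,16)
```

```text
(np.float64(-0.033698339436456635), np.float64(-0.07924670993770871)) 0.021216499716785246
0.058948204704882066 0.9889027140711719
0.0001 -0.0037 0 3.6
0.0005 -0.0075 0 7.2
0.0011 -0.0112 0 10.7
0.0019 -0.0148 0 14.3
0.0030 -0.0184 0 17.9
0.0043 -0.0220 0 21.5
0.0057 -0.0254 0 25.1
0.0075 -0.0287 0 28.6

0.0001 -0.0036 0 3.5
0.0005 -0.0073 0 6.9
0.0010 -0.0108 0 10.4
0.0018 -0.0144 0 13.9
0.0028 -0.0179 0 17.4
0.0040 -0.0213 0 20.8
0.0054 -0.0247 0 24.3
0.0070 -0.0279 0 27.8
0.0088 -0.0311 0 31.3
0.0108 -0.0341 0 34.7
0.0130 -0.0371 0 38.2
0.0153 -0.0398 0 41.7
0.0178 -0.0425 0 45.2
0.0205 -0.0450 0 48.6
0.0233 -0.0473 0 52.1
0.0263 -0.0494 0 55.6
```

To row units: -0.0287 m / 0.75 = -0.0383, -0.0254 m / 0.75 = -0.0339, 28.6 degrees / 180 = 0.1589.

Emit:
send_rows --deltas "0.0001 -0.0049 0 0.02 0.018;0.0007 -0.01 0 0.04 0.018;0.0015 -0.0149 0 0.0594 0.018;0.0025 -0.0197 0 0.0794 0.018;0.004 -0.0245 0 0.0994 0.018;0.0057 -0.0293 0 0.1194 0.018;0.0076 -0.0339 0 0.1394 0.018;0.01 -0.0383 0 0.1589 0.018"

```text
t: 13.65
position: [0.4495, 0.0189, 0.0813]
orientation: [[0.835, 0.55, 0.004], [0.55, -0.835, -0.0], [0.003, 0.002, -1.0]]
ft_force: [3.2, -4.4, 1.9]
width: 0.0209
grip_force: 30.0
```

Run:
```python
from lever import *
print(rigc(p),s['width'],s['orientation'][:2,0])
piv=w(-.0013,-.030); r=p[:2]-piv; a=np.arctan2(-r@Yv,-r@X);print(np.linalg.norm(r),a)
arc(piv,a,-.03)
```

```text
(np.float64(-0.05233924765894848), np.float64(-0.05668775811152953)) 0.020888953286439745 [0.83546192 0.5495394 ]
0.05759549665217749 0.4817891033508419
0.0000 -0.0038 0 3.7
0.0003 -0.0077 0 7.3
0.0009 -0.0115 0 11.0
0.0016 -0.0152 0 14.7
0.0027 -0.0189 0 18.3
0.0039 -0.0226 0 22.0
0.0054 -0.0261 0 25.7
0.0071 -0.0295 0 29.3
```

To row units: -0.0295 m / 0.75 = -0.0393, -0.0261 m / 0.75 = -0.0348, 26.5 degrees / 180 = 0.1472.

Emit:
send_rows --deltas "0 -0.0051 0 0.02 0.018;0.0003 -0.0103 0 0.04 0.018;0.0009 -0.0153 0 0.0594 0.018;0.0017 -0.0203 0 0.0778 0.018;0.0027 -0.0252 0 0.0972 0.018;0.004 -0.0301 0 0.1167 0.018;0.0056 -0.0348 0 0.1361 0.018;0.0073 -0.0393 0 0.1472 0.018"

```text
t: 14.32
position: [0.4407, 0.0452, 0.0817]
orientation: [[0.993, 0.121, 0.009], [0.121, -0.993, -0.002], [0.009, 0.003, -1.0]]
ft_force: [19.3, -81.6, -1.5]
width: 0.021
grip_force: 42.8
```

Run:
```python
from lever import *
print(rigc(p),s['width'],s['orientation'][:2,0],s['ft_force'])
piv=w(-.0013,-.030); r=p[:2]-piv; a=np.arctan2(-r@Yv,-r@X);print(np.linalg.norm(r),a)
```

```text
(np.float64(-0.05790184829505625), np.float64(-0.029514095426896293)) 0.021049075630618842 [0.99264619 0.12075095] [ 19.27099827 -81.58959909  -1.50504828]
0.056603933906317204 -0.00858439524408981
```

To row units: -0.15 m / 0.75 = -0.2, -0.03 m / 0.75 = -0.04.

Emit:
send_rows --deltas "-0.0013 0.004 0 0 0.018;-0.0013 0.004 0 0 0.03;-0.0013 0.004 0 0 0.045;-0.0013 0.004 0 0 0.05;-0.0013 0.004 -0.04 0 0.05;-0.0013 0.004 -0.0933 0 0.05;-0.0013 0.004 -0.1467 0 0.05;-0.0013 0.004 -0.2 0 0.05"

```text
t: 14.98
position: [0.4346, 0.0437, 0.232]
orientation: [[0.992, 0.123, -0.001], [0.123, -0.992, 0.0], [-0.001, -0.0, -1.0]]
ft_force: [1.5, 1.2, -0.0]
width: 0.05
grip_force: 0.0
```

Run:
```python
from m import *
from d import *
for c in('side','top'):
    im=get_image(c);C=cloud(im);save(im,c+'3.png')
    B=box(C,[.42,.02,.07],[.46,.07,.098])
    print(c,'ball',len(B),np.round(np.median(B,0),3) if len(B) else'', rigc(np.median(B,0)))
    S=box(C,[.47,.08,.106],[.52,.16,.113]);print('stud',len(S),np.round(np.median(S,0),4),rigc(np.median(S,0)))
    P=box(C,[.43,.27,.155],[.50,.34,.170]);print('pentop',rect(P),np.round(P.mean(0),4))
    K=box(C,[.40,.26,.064],[.55,.42,.074]);print('block',rect(K))
    Q=box(C,[.43,.27,.09],[.50,.34,.155]);print('barrel',len(Q))
s=observe();print(s['position'],s['ft_force'],s['t'])
a=cv2.imread('pics/top3.png')[160:210,160:290];b=cv2.imread('pics/side3.png')[170:290,160:260]
a=cv2.resize(a,None,fx=6,fy=6,interpolation=2);cv2.imwrite('pics/f.png',a);cv2.imwrite('pics/g.png',cv2.resize(b,None,fx=5,fy=5,interpolation=2))
```

```text
side ball 39 [0.438 0.048 0.085] (np.float64(-0.060368194206139085), np.float64(-0.02661525130699233))
stud 22 [0.4894 0.1298 0.1093] (np.float64(0.0005960796644315973), np.float64(0.04853119754440782))
pentop (array([453.2, 308.7]), array([25.6, 24.3]), 50.81, 56) [0.4532 0.3096 0.1607]
block (array([461.7, 337.2]), array([114. ,  50.4]), 77.14, 384)
barrel 157
top ball 0  (np.float64(nan), np.float64(nan))
stud 0 [nan nan nan] (np.float64(nan), np.float64(nan))
pentop (array([453.9, 304.2]), array([22.8, 22.7]), 66.71, 47) [0.4536 0.304  0.163 ]
block (array([461.1, 334.1]), array([114.2,  48. ]), 77.4, 235)
barrel 29
[0.4381652  0.0438916  0.23567123] [ 0.37415824 -0.36265269 -1.67591194] 15.0833
  return _methods._mean(a, axis=axis, dtype=dtype,
  ret = um.true_divide(
```

View pics/g.png

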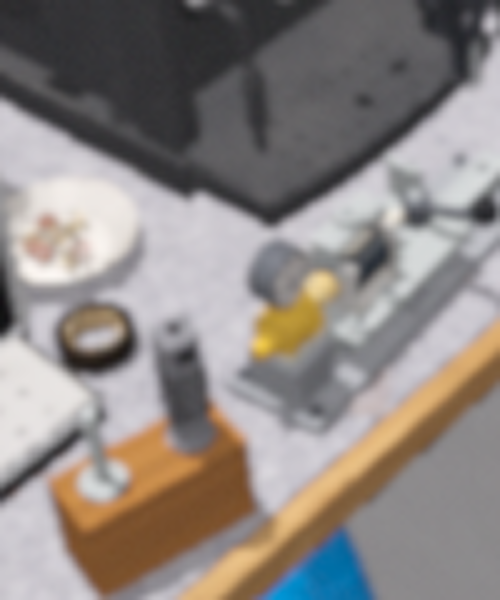

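View pics/f.png

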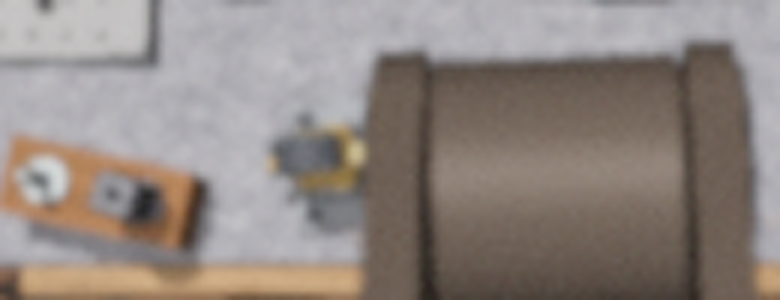

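Run:
```python
from d import *
delta([.4538,.3065,.235],75);delta([.4538,.3065,.125],75); print(observe()['joint_positions'])
```

```text
delta mm [  47.7 -258.7    0.9] twist -68.0 rig [-0.0605 -0.0306] z 0.23567123468650816
delta mm [  46.7 -258.8  110.9] twist -68.0 rig [-0.0605 -0.0306] z 0.23567123468650816
[3.08389159e-02 2.01069751e-01 2.07717797e+00 2.26623445e-04
 8.54304203e-01 1.47854992e+00]
```

To row units: -0.24 m / 0.75 = -0.32, -0.21 m / 0.75 = -0.28, -56 degrees / 180 = -0.3111.

Emit:
send_rows --deltas "0.008 -0.04 0 -0.0389 0.05;0.016 -0.08 0 -0.0778 0.05;0.024 -0.12 0 -0.1167 0.05;0.032 -0.16 0 -0.1556 0.05;0.04 -0.2 0 -0.1944 0.05;0.048 -0.24 0 -0.2333 0.05;0.056 -0.28 0 -0.2722 0.05;0.0613 -0.32 0 -0.3111 0.05"

```text
t: 15.75
position: [0.4514, 0.2891, 0.23]
orientation: [[0.448, 0.894, -0.0], [0.894, -0.448, 0.0], [0.0, -0.0, -1.0]]
ft_force: [0.8, -0.7, 0.5]
width: 0.0504
grip_force: 0.0
```

Run:
```python
from d import *
delta([.4538,.3065,.235],75)
```

```text
delta mm [16.6 -5.6 -5. ] twist -11.6 rig [-0.018   0.2113] z 0.23002187571539862
```

To row units: 0.0166 m / 0.75 = 0.0221, 0.008 m / 0.75 = 0.0107, -11.6 degrees / 180 = -0.0644.

Emit:
send_rows --deltas "0.0107 -0.004 0 -0.0333 0.05;0.0221 -0.0075 0 -0.0644 0.05;0.0221 -0.0075 0 -0.0644 0.05;0.0221 -0.0075 0 -0.0644 0.05"

```text
t: 16.08
position: [0.4538, 0.3048, 0.2298]
orientation: [[0.267, 0.964, -0.001], [0.964, -0.267, -0.0], [-0.0, -0.0, -1.0]]
ft_force: [0.8, -0.0, -0.2]
width: 0.0502
grip_force: 0.0
```

Run:
```python
from d import *
delta([.4538,.3065,.125],75)
```

```text
delta mm [  1.7  -0.4 104.8] twist -0.5 rig [-0.0137  0.2266] z 0.22979651059567474
```

To row units: 0.105 m / 0.75 = 0.14, 0.1 m / 0.75 = 0.1333, -0.5 degrees / 180 = -0.0028.

Emit:
send_rows --deltas "0.0023 0 0.04 -0.0028 0.05;0.0023 0 0.08 -0.0028 0.05;0.0023 0 0.1133 -0.0028 0.05;0.0023 0 0.1333 -0.0028 0.05;0.0023 0 0.14 -0.0028 0.05;0.0023 0 0.14 -0.0028 0.04;0.0023 0 0.14 -0.0028 0.03;0.0023 0 0.14 -0.0028 0.02" --force 40

```text
t: 16.75
position: [0.4554, 0.3064, 0.1262]
orientation: [[0.258, 0.966, 0.001], [0.966, -0.258, 0.001], [0.001, 0.001, -1.0]]
ft_force: [0.2, 0.5, -1.0]
width: 0.0236
grip_force: 42.9
```

Emit:
send_rows --deltas "0 0 0 0 0.015;0 0 0 0 0.015;0 0 0 0 0.015;0 0 0 0 0.015"

```text
t: 17.08
position: [0.4553, 0.3066, 0.1261]
orientation: [[0.257, 0.966, 0.002], [0.966, -0.257, 0.001], [0.001, 0.001, -1.0]]
ft_force: [-0.1, -2.5, 7.3]
width: 0.0233
grip_force: 44.1
```

To row units: -0.18 m / 0.75 = -0.24, -0.15 m / 0.75 = -0.2.

Emit:
send_rows --deltas "0 0 -0.0133 0 0.015;0 0 -0.04 0 0.015;0 0 -0.08 0 0.015;0 0 -0.12 0 0.015;0 0 -0.16 0 0.015;0 0 -0.2 0 0.015;0 0 -0.24 0 0.015;0 0 -0.24 0 0.015"

```text
t: 17.75
position: [0.4567, 0.3075, 0.3117]
orientation: [[0.257, 0.966, 0.008], [0.966, -0.257, 0.005], [0.006, 0.006, -1.0]]
ft_force: [0.8, 1.4, 0.3]
width: 0.0236
grip_force: 43.1
```

Run:
```python
from m import *
from d import *
s=observe();print(s['t'],s['position'],s['width'])
for c in('side','top'):
    im=get_image(c);C=cloud(im);save(im,c+'4.png')
    L=s['position']
    for z0,z1 in((.185,.19),(.19,.2),(.2,.21),(.21,.22),(.222,.232),(.235,.28)):
        P=box(C,[.42,.27,z0],[.49,.34,z1]); 
        if len(P)>2: print(c,z0,len(P),rect(P)[:3],np.round(P.mean(0),4))
    S=box(C,[.47,.08,.106],[.52,.16,.113]);print('stud',len(S),np.round(np.median(S,0),4),rigc(np.median(S,0)))
    St=box(C,[.47,.07,.098],[.52,.16,.106]);print('strap',rect(St))
delta([*w(.001,.045),.306],75)
b=cv2.imread('pics/side4.png')[120:270,160:280]
t=cv2.imread('pics/top4.png')[165:205,200:260]
cv2.imwrite('pics/i.png',cv2.resize(b,None,fx=4,fy=4,interpolation=2));cv2.imwrite('pics/j.png',cv2.resize(t,None,fx=10,fy=10,interpolation=2))
```

```text
17.75 [0.45666758 0.30754254 0.31171119] 0.023631927261754625
side 0.2 3 (array([455.5, 310.2]), array([3.6, 1. ]), 26.13) [0.4552 0.3102 0.2066]
side 0.21 9 (array([453. , 313.1]), array([11.6,  7.4]), 48.26) [0.4531 0.3122 0.2165]
side 0.222 15 (array([451.5, 313.7]), array([14.4,  7.6]), 60.38) [0.4523 0.3139 0.2277]
side 0.235 107 (array([453.3, 314.5]), array([29.7, 18.6]), 35.26) [0.4506 0.3141 0.2604]
stud 20 [0.4893 0.1289 0.1088] (np.float64(0.00041315525928236377), np.float64(0.04768558916218243))
strap (array([489.8, 128.5]), array([22.6, 58.4]), 8.2, 65)
stud 42 [0.4881 0.1259 0.1088] (np.float64(-0.0011434646166482232), np.float64(0.044858531049962264))
strap (array([489.4, 123.8]), array([21.7, 57. ]), 6.11, 56)
delta mm [-165.2   80.2    0.6] twist 0.1 rig [-0.0122  0.2282] z 0.30680943698310714
```

View pics/i.png

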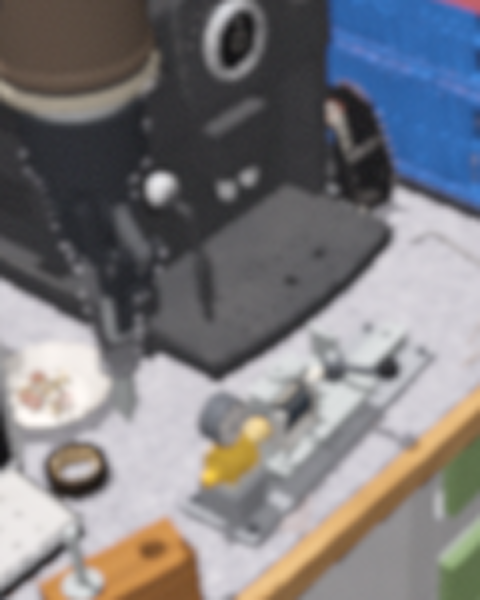

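View pics/j.png

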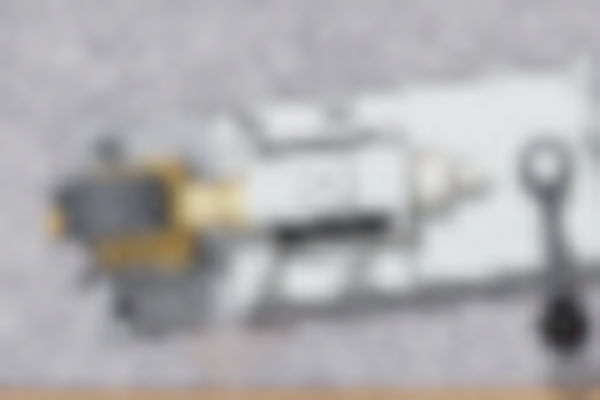

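Run:
```python
from d import *
im=get_image('top');print(atz(im,231.75,182.85,.109),rigc(atz(im,231.75,182.85,.109)))
delta([.4896,.126,.25],75); print(observe()['ft_force'])
```

```text
[0.49038965 0.12678448 0.109     ] (np.float64(0.0012604744795246202), np.float64(0.045462321405126814))
delta mm [-165.2   80.2   55.4] twist 0.1 rig [-0.0128  0.2279] z 0.3054246404777802
[-0.99880198 -0.28801132 -1.0468113 ]
```

Emit:
send_rows --deltas "-0.0333 0.016 0 0 0.015;-0.0667 0.032 0 0 0.015;-0.1 0.048 0 0 0.015;-0.1333 0.064 0 0 0.015;-0.1667 0.08 0 0 0.015;-0.2 0.096 0.0133 0 0.015;-0.22 0.1067 0.04 0 0.015;-0.22 0.1067 0.0733 0 0.015"

```text
t: 18.57
position: [0.4903, 0.1235, 0.2494]
orientation: [[0.259, 0.966, 0.001], [0.966, -0.259, -0.001], [-0.0, 0.001, -1.0]]
ft_force: [0.6, 0.5, -1.1]
width: 0.0232
grip_force: 43.0
```

Emit:
send_rows --deltas "0 0 0 0 0.015;0 0 0 0 0.015;0 0 0 0 0.015"

```text
t: 18.82
position: [0.4897, 0.1267, 0.2504]
orientation: [[0.256, 0.967, -0.001], [0.967, -0.256, -0.0], [-0.0, -0.001, -1.0]]
ft_force: [0.3, -0.3, -0.2]
width: 0.0238
grip_force: 42.8
```

Run:
```python
from m import *
from d import *
delta([.490,.1265,.222],75);s=observe();print(s['ft_force'],s['position'])
im=get_image('side');C=cloud(im)
for z0,z1 in((.12,.14),(.14,.155),(.155,.17),(.17,.185),(.19,.2)):
    P=box(C,[.45,.09,z0],[.53,.17,z1]);
    if len(P)>2: print(z0,len(P),rect(P)[:3],np.round(P.mean(0),4))
a=im['frame'][150:240,180:270,::-1];cv2.imwrite('pics/k.png',cv2.resize(a,None,fx=6.6,fy=6.6,interpolation=2))
```

```text
delta mm [-0.1  0.4 28.4] twist 0.1 rig [0.0005 0.0455] z 0.25036548117176183
[ 0.31883191 -0.27583718 -0.23741099] [0.48965354 0.12672875 0.25036548]
0.14 5 (array([486.7, 129.9]), array([8.6, 5. ]), 21.72) [0.4867 0.1297 0.1506]
0.155 16 (array([485.2, 132.8]), array([13.6,  7.2]), 49.25) [0.4854 0.133  0.163 ]
0.17 20 (array([487.6, 133.4]), array([17.2, 10.4]), 28.25) [0.4862 0.1326 0.1775]
0.19 20 (array([486.1, 132.3]), array([29. , 21.6]), 40.21) [0.4839 0.1342 0.1978]
```

View pics/k.png

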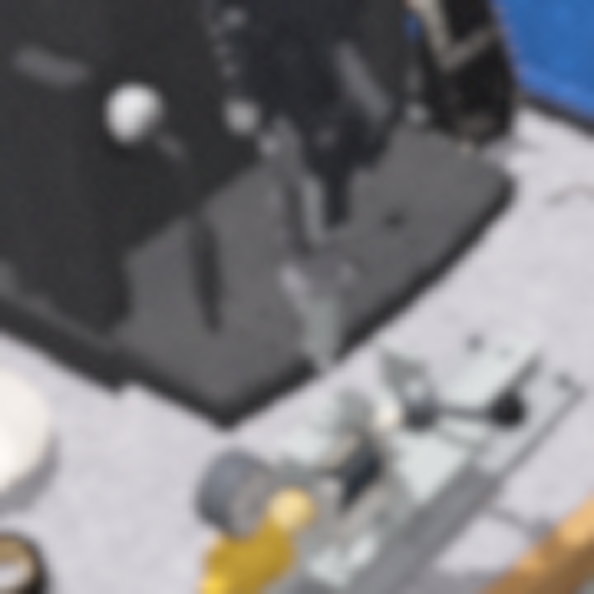

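To row units: 0.027 m / 0.75 = 0.036, 0.024 m / 0.75 = 0.032.

Emit:
send_rows --deltas "0 0 0.0133 0 0.015;0 0 0.024 0 0.015;0 0 0.032 0 0.015;0 0 0.036 0 0.015;0 0 0.036 0 0.015;0 0 0.036 0 0.015"

```text
t: 19.37
position: [0.4896, 0.1264, 0.2228]
orientation: [[0.257, 0.967, -0.0], [0.967, -0.257, -0.0], [-0.0, -0.0, -1.0]]
ft_force: [0.9, -0.1, -0.6]
width: 0.0236
grip_force: 42.9
```

To row units: 0.003 m / 0.75 = 0.004, 0.002 m / 0.75 = 0.0027.

Emit:
send_rows --deltas "0 0 0.0013 0 0.015;0 0 0.0027 0 0.015;0 0 0.004 0 0.015;0 0 0.004 0 0.015;0 0 0.004 0 0.015"

```text
t: 19.78
position: [0.4898, 0.1263, 0.2201]
orientation: [[0.257, 0.966, 0.0], [0.966, -0.257, 0.0], [0.0, 0.0, -1.0]]
ft_force: [-0.6, 0.1, -1.6]
width: 0.0236
grip_force: 42.9
```

Emit:
send_rows --deltas "0 0 0.0013 0 0.015;0 0 0.002 0 0.015;0 0 0.002 0 0.015;0 0 0.002 0 0.015"

```text
t: 20.12
position: [0.4898, 0.1263, 0.2186]
orientation: [[0.257, 0.966, 0.0], [0.966, -0.257, 0.0], [0.0, 0.0, -1.0]]
ft_force: [0.8, 0.1, 2.1]
width: 0.024
grip_force: 43.3
```

Emit:
send_rows --deltas "0 0 0.0013 0 0.015;0 0 0.002 0 0.015;0 0 0.002 0 0.015;0 0 0.002 0 0.015"

```text
t: 20.45
position: [0.4898, 0.1263, 0.217]
orientation: [[0.257, 0.966, 0.0], [0.966, -0.257, 0.0], [0.0, 0.0, -1.0]]
ft_force: [-0.5, 0.5, 2.3]
width: 0.0236
grip_force: 43.5
```

To row units: 0.0005 m / 0.75 = 0.0007.

Emit:
send_rows --deltas "0 0 0.0007 0 0.015;0 0 0.0007 0 0.015;0 0 0.0007 0 0.015;0 0 0.0007 0 0.015"

```text
t: 20.78
position: [0.4898, 0.1263, 0.2166]
orientation: [[0.257, 0.967, 0.0], [0.967, -0.257, 0.0], [0.0, 0.0, -1.0]]
ft_force: [-0.8, 0.3, 3.1]
width: 0.0233
grip_force: 43.5
```

Run:
```python
from m import *
from d import *
F=[]
for i in range(12):
    im=get_image('side');s=observe();F.append(s['ft_force'])
print(np.mean(F,0),np.std(F,0),s['position'],s['t'],s['ft_torque'])
C=cloud(im)
for z0,z1 in((.12,.135),(.135,.15),(.106,.112)):
    P=box(C,[.45,.09,z0],[.53,.17,z1]);print(z0,len(P),np.round(P.mean(0),4))
B=box(C,[.42,.02,.07],[.46,.07,.098]);print('ball',np.round(np.median(B,0),3))
for n in('scriber','meter','valve'):
    for r in outline_of('side',n)[:1]:
        m=r['pixels']; v,u=np.nonzero(m); z=im['range_z'][m];print(n,np.median(world(im,u.astype(float),v.astype(float),z),0))
```

```text
[-0.16346139 -0.04868479  3.04983612] [0.64300528 0.34537116 0.38056585] [0.48975311 0.1263052  0.21652785] 21.3833 [-0.05320143 -0.05109622 -0.07243371]
0.12 19 [0.4859 0.131  0.1294]
0.135 20 [0.4861 0.1318 0.1438]
0.106 18 [0.4891 0.1294 0.1085]
ball [0.438 0.047 0.084]
scriber [0.46547249 0.36814014 0.0755258 ]
meter [0.36406827 0.52955807 0.03431701]
valve [ 0.44736023 -0.22106448  0.03737531]
```

To row units: -0.006 m / 0.75 = -0.008, -0.001 m / 0.75 = -0.0013.

Emit:
send_rows --deltas "0 0 -0.004 0 0.015;0 0 -0.008 0 0.015;0.0013 0 -0.008 0 0.015;0.0013 0 -0.004 0 0.015;0.0013 0 -0.0013 0 0.015;0.0013 0 0 0 0.015;0.0013 0 0 0 0.015;0.0013 0 0 0 0.015"

```text
t: 22.2
position: [0.4901, 0.1273, 0.2165]
orientation: [[0.257, 0.966, 0.0], [0.966, -0.257, 0.0], [0.0, 0.0, -1.0]]
ft_force: [1.1, 0.9, 3.8]
width: 0.0236
grip_force: 43.5
```

Run:
```python
from d import *
F=[]
for i in range(12):
    get_image('side');s=observe();F.append(s['ft_force'])
print(np.mean(F,0),s['position'],rigc(s['position']),s['grip_force'])
m=np.mean(F,0)[2]
if 1.2<m<4.2: print(sign_off())
```

```text
[1.28101207 0.93450501 3.14499766] [0.49006934 0.12730502 0.21656707] (np.float64(0.001005021181141731), np.float64(0.046017570145822924)) 43.50643694400787
the job is handed in; nothing more can be done
None
```

I handed the job in at about 23 s: the carriage is home and clamped, and the gripper is holding the pen upright on the measuring stud, estimated within about 2 mm of its centre and pressed at about 4 N (roughly half travel). The sign-off call gave no verdict. The lever met its stop at about 82 N wrist force (limit 120 N), higher than intended.

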